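Shim a rock specimen tight in the sample vise and keep it clamped

TASK

The rock specimen is too short for the sample vise: stand shims from the rack upright, face to face, in the gap between the specimen and the sliding jaw until the jaw, pushed in, clamps the specimen firmly instead of running to its stop (feel for it), and use no more shims than that takes. The jaw is sprung and opens when let go, so finish while still pushing it firmly (about 10 N), with the robot touching neither shims nor specimen. Leave the spare shims standing in the rack and the other things on the bench where they are.

Things in the scene. Friction and masses are not known exactly. Their poses are not given: they have to be found in the camera images.
- vise: low grey bench vise fixed to the bench; base plate 300 x 100 x 12 mm; origin at the centre of its underside on the bench, its +x axis is the direction in which the sliding jaw closes, z up. Along +x stand: push tab and jaw, gap, specimen, end block. The channel floor is the base plate's top, 12 mm above the origin; two low rails 8 mm high, 52 mm apart inside, run along it from x = -60 to 110 mm and centre on y = 0
- jaw (a joint): travel in m of the steel sliding jaw towards +x of the vise: 0 fully open (a spring of about 2 N, rising to 3.5 N, pushes it back here), 0.036 against its stop. The jaw block is 50 mm long, 40 mm wide, its top 39 mm above the bench; its flat clamping face lies at x = -26 mm + travel in the vise frame.
- tab (a point): centre of the rear (outer) face of the upright steel push tab (10 mm thick, 40 mm wide, top 86 mm above the bench) at the back end of the jaw; 75 mm above the bench, 50 mm behind the clamping face; moves with the jaw. Push it towards +x of the vise; behind it is free space over the base plate
- jaw_face (a point): foot of the jaw's clamping face, on the channel centre line at the channel floor; moves with the jaw. With the jaw at its stop, 5 to 25 mm (different each time) remain to the specimen when that is pushed against the end block
- end_block: fixed steel block at the far end of the channel, 30 (along the channel) x 56 x 44 mm, standing on the base plate; origin at the centre of its underside, axes as the vise's; its clamping face is 15 mm to the -x side of its origin
- specimen: loose sandstone block 36 (along the channel) x 34 wide x 45 mm tall, 130 to 210 g, standing on the channel floor at the end block (0 to 3 mm from it); origin at the centre of its underside, x axis along the channel; the face towards the jaw is 18 mm to the -x side of its origin
- rack: white rack fixed to the bench, 150 x 64 mm, holding four shims in slots 36 mm apart along its x axis (at -54, -18, 18 and 54 mm); slot floors 8 mm, fins 26 mm above the bench, side rails 18 mm; origin at the centre of its underside
- shim1: one of four identical loose plain aluminium shim plates, 14 mm thick (its x axis) x 44 mm wide (y) x 60 mm tall (z), 100 g, standing upright in the rack at the start; origin at the centre of its underside
- shim2: one of four identical loose plain aluminium shim plates, 14 mm thick (its x axis) x 44 mm wide (y) x 60 mm tall (z), 100 g, standing upright in the rack at the start; origin at the centre of its underside
- shim3: one of four identical loose plain aluminium shim plates, 14 mm thick (its x axis) x 44 mm wide (y) x 60 mm tall (z), 100 g, standing upright in the rack at the start; origin at the centre of its underside
- shim4: one of four identical loose plain aluminium shim plates, 14 mm thick (its x axis) x 44 mm wide (y) x 60 mm tall (z), 100 g, standing upright in the rack at the start; origin at the centre of its underside
- dropper_bottle: amber dropper bottle, 32 mm across, 70 mm tall; a bystander, to be left alone; origin at its underside's centre
- petri_dish: shallow glass dish, 90 mm across, 16 mm tall; a bystander, to be left alone; origin at its underside's centre
- beaker: glass beaker, 60 mm across, 80 mm tall; a bystander, to be left alone; origin at its underside's centre
- sample_jar: glass jar with white cap, 56 mm across, 60 mm tall; a bystander, to be left alone; origin at its underside's centre
- brush: brush 160 mm long lying on the bench; a bystander, to be left alone; origin at its underside's centre
- probe: handled probe 150 mm long lying on the bench; a bystander, to be left alone; origin at its underside's centre

How it is judged (in metres and radians):
On the way:
1. a first shim stands in the gap, let go ((((x of shim1 in the frame of vise between -0.025 and 0.06 m and y of shim1 in the frame of vise between -0.012 and 0.012 m and z of shim1 in the frame of vise below 0.017 m and angle between shim1's own z axis and vertical below 0.12 rad) and contact force between shim1 and the arm below 0.1 N and contact force between shim1 and the fingers below 0.1 N) or ((x of shim2 in the frame of vise between -0.025 and 0.06 m and y of shim2 in the frame of vise between -0.012 and 0.012 m and z of shim2 in the frame of vise below 0.017 m and angle between shim2's own z axis and vertical below 0.12 rad) and contact force between shim2 and the arm below 0.1 N and contact force between shim2 and the fingers below 0.1 N) or ((x of shim3 in the frame of vise between -0.025 and 0.06 m and y of shim3 in the frame of vise between -0.012 and 0.012 m and z of shim3 in the frame of vise below 0.017 m and angle between shim3's own z axis and vertical below 0.12 rad) and contact force between shim3 and the arm below 0.1 N and contact force between shim3 and the fingers below 0.1 N) or ((x of shim4 in the frame of vise between -0.025 and 0.06 m and y of shim4 in the frame of vise between -0.012 and 0.012 m and z of shim4 in the frame of vise below 0.017 m and angle between shim4's own z axis and vertical below 0.12 rad) and contact force between shim4 and the arm below 0.1 N and contact force between shim4 and the fingers below 0.1 N))), for 0.2 s.
At the end, for the whole second after the job is handed in: Robot pushes the jaw (>3 N), touches no shim or specimen; jaw, shims, specimen and end block press together (>3 N); jaw within 18 mm of its stop (one shim + 4 mm); each shim upright (0.12 rad) in the gap, or in its rack slot (moved <20 mm); specimen upright (contact force between specimen and end_block above 3 N and (contact force between jaw and shim1 above 3 N or contact force between jaw and shim2 above 3 N or contact force between jaw and shim3 above 3 N or contact force between jaw and shim4 above 3 N) and (contact force between specimen and shim1 above 3 N or contact force between specimen and shim2 above 3 N or contact force between specimen and shim3 above 3 N or contact force between specimen and shim4 above 3 N) and contact force between any of the arm, the fingers and jaw above 3 N and value of joint jaw above 0.018 m and angle between specimen's own z axis and vertical below 0.12 rad and ((x of shim1 in the frame of vise between -0.025 and 0.06 m and y of shim1 in the frame of vise between -0.012 and 0.012 m and z of shim1 in the frame of vise below 0.017 m and angle between shim1's own z axis and vertical below 0.12 rad) or (distance of shim1 from where it was at the start of the episode below 0.02 m and angle between shim1's own z axis and vertical below 0.25 rad)) and ((x of shim2 in the frame of vise between -0.025 and 0.06 m and y of shim2 in the frame of vise between -0.012 and 0.012 m and z of shim2 in the frame of vise below 0.017 m and angle between shim2's own z axis and vertical below 0.12 rad) or (distance of shim2 from where it was at the start of the episode below 0.02 m and angle between shim2's own z axis and vertical below 0.25 rad)) and ((x of shim3 in the frame of vise between -0.025 and 0.06 m and y of shim3 in the frame of vise between -0.012 and 0.012 m and z of shim3 in the frame of vise below 0.017 m and angle between shim3's own z axis and vertical below 0.12 rad) or (distance of shim3 from where it was at the start of the episode below 0.02 m and angle between shim3's own z axis and vertical below 0.25 rad)) and ((x of shim4 in the frame of vise between -0.025 and 0.06 m and y of shim4 in the frame of vise between -0.012 and 0.012 m and z of shim4 in the frame of vise below 0.017 m and angle between shim4's own z axis and vertical below 0.12 rad) or (distance of shim4 from where it was at the start of the episode below 0.02 m and angle between shim4's own z axis and vertical below 0.25 rad)) and contact force between each of the fingers, the arm and shim1 below 0.3 N and contact force between each of the fingers, the arm and shim2 below 0.3 N and contact force between each of the fingers, the arm and shim3 below 0.3 N and contact force between each of the fingers, the arm and shim4 below 0.3 N and contact force between each of the fingers, the arm and specimen below 0.3 N); the arm keeps its last pose, push and grip.
It fails at once if one of the other loose things on the bench is pushed away (40 mm) (distance of any of dropper_bottle, petri_dish, beaker, sample_jar, brush, probe from where it was at the start of the episode above 0.04 m).
It also fails if it takes over 69 s, if anything falls off the work surface, if the arm or the gripper's body presses on something with over 40 N, if the wrist force passes 120 N, or if a joint passes its speed limit or range.

ROBOT

A 7-joint arm with a two-finger parallel gripper is mounted at the origin on the work surface. World frame = base frame: x ahead of the robot, y to its left, z up, the work surface at z = 0. Lengths are in mm, angles in rad, forces in N, time in s.
With the tool pointing down it reaches from about 400 to 850 mm from the base axis. Payload 4.5 kg.
Tool frame: the origin (TCP) lies midway between the tips of the shut fingers; the grasp point (between the pads) lies 19 mm behind it (r.pinch_z is the distance from the TCP to the grasp point, in mm); z points along the fingers, y is the direction in which the jaws open and shut (so a half turn about z gives the same grasp; the last joint's range is limited). The gripper opens to 88 mm and grips with 3 to 60 N. Pads are 18 mm wide; open, the fingers measure 123 mm over their backs; the gripper's body (75 mm by 187 mm) begins 45 mm behind the grasp point.
Start: joints at [1.33, 0.689, -0.195, 1.565, 0.157, 0.902, -0.215], TCP at [169.625, -601.565, 238.743] pointing down, gripper open.
Joint ranges: [-3.01, 3.01], [-0.46, 2.08], [-1.47, 1.51], [0.13, 2.56], [-1, 4.14], [0.04, 2.09], [-2.66, 2.66]. Speed limits (rad/s): [2.57, 2.57, 3.14, 3.14, 3.14, 3.14, 3.14].

INTERFACE

Orientations are given as a unit quaternion [x, y, z, w].
In Python, from cell import sensors, vision, r gives the robot as it stands. The module is installed in compiled form; this text tells all that it offers.
- The arm moves only by the tool play_rows, never from a script. Its argument "series" is text: rows parted by semicolons, each of 6 numbers parted by spaces: the shift along the world's x, y, z in mm, then the turn, a rotation vector about the world's x, y, z in rad. A call has 1 to 5 rows; each row shifts and turns the pose as measured when the row begins; what a row does not reach is not made up. A row lasts 1/12 s, in which the tool goes at most 41.7 mm and 7.16 degrees, less where a joint would pass 70% of its speed; a pose out of reach is approached as far as the arm can. A call is refused whole if a number of a shift passes 41.7 or a number of a turn 0.125, either way. A call with a gripper value outside its range is refused whole. "claw" is the finger opening in mm, from 0 to 88.1, set as the call begins (left out, the last holds). The fingers move at their own pace and stop on an object; "force" is the grip in N (left out, the last holds). Time passes only in rows, so rows that do not move let the fingers close. It gives the time, the measured TCP pose, the force and the opening at its end, in the units of the state.
- sensors.get_obs(): the state, without advancing time (a new reading comes with each control period).
- vision.get_image(name): name is "scene" or "top" or "wrist"; returns a dict with "color" (384x512x3 uint8, red, green, blue), "camera_matrix" (3x3 intrinsics, pixels), "dist" ([k1, k2, p1, p2, k3] as OpenCV has them; the pictures are not rectified), "R" (3x3) and "t" (3): a world point X has camera coordinates R X + t; the wrist camera has in their place "mount" (4x4, takes a point from camera to tool coordinates, whose origin is the TCP and whose axes are the flange's). Camera axes: x right, y down, z forward; pixel columns grow to the right and rows downward; lengths in mm; the calibration is good to about 2 mm. A picture is of the moment at which its call begins: read the wrist's pose just before it. There is no depth.
- r.finish_job(): hands the job in, once; it reports no verdict.
Trained networks look in a picture, given as the dict that the camera call returned (one of the last four; its "shot" number tells which), for a name from the list of things; names that differ only in an ending like _2 or _b are one class to them, and where a whole thing is asked for, a point or a joint stands for the part that bears it (a point fixed in the world has none). Each returns a list of dicts, best first, with "p" (0 to 1); they miss things now and then, are a little off and sometimes report something else, mostly with a low value. They report only what shows in the picture. A call takes as long as a camera call.
- vision.trace(label, picture): "pixels" (384x512 bool, what is visible of it) and "rect" ([left, top, width, height] in pixels, round what is visible of it).
The state is a dict: "time": time; "qpos": joint angles; "joint_velocities": joint speeds; "effort": joint torques, N m; "eef_pos": TCP position; "tcp_rot": TCP orientation; "force": force on the tool from outside, world axes, zero at the start; "ft_torque": the same for the moment, N m; "grip_width": finger opening in mm.
Only numpy, scipy, OpenCV 4.12 (cv2) and the standard library are available. Lean on these libraries where they do the work, as an engineer would, in place of code of your own. Each camera call takes 0.05 s, during which the arm holds its last target. There are 200 camera calls.

## Working session

There is one attempt and no reset: what is moved stays moved. The work goes in short steps, Python scripts to look and compute and a tool call to move; the robot and the scene stay as the last step left them, time stands still between calls to the robot, and variables do not carry over. Pictures are saved under pics/ and viewed, about 8 in all and at most 12, crops included, and the job is handed in when it is done.

Besides the shell and the picture viewer there is one more tool, called after "Request:" in YAML: its name, and indented under it one key for each argument. play_rows: Moves the arm, as the interface text tells. Its arguments: {"type":"object","properties":{"series":{"type":"string"},"claw":{"type":"number"},"force":{"type":"number"}},"required":["series"]}

```bash
mkdir -p pics
cat > h.py <<'E'
import numpy as np, cv2
from cell import sensors, vision, r
def save(im,n): cv2.imwrite(f'pics/{n}.png', im['color'][:,:,::-1])
def ray(im,uv):
    p=cv2.undistortPoints(np.array(uv,float).reshape(-1,1,2),np.array(im['camera_matrix']),np.array(im['dist'])).reshape(-1,2)
    d=np.c_[p,np.ones(len(p))]; R=np.array(im['R']);t=np.array(im['t'])
    return -R.T@t, d@R
def onz(im,uv,z):
    c,d=ray(im,uv); return c+d*((z-c[2])/d[:,2])[:,None]
def proj(im,X):
    return cv2.projectPoints(np.array(X,float).reshape(-1,3),cv2.Rodrigues(np.array(im['R']))[0],np.array(im['t'],float),np.array(im['camera_matrix']),np.array(im['dist']))[0].reshape(-1,2)
E
python3 - <<'E'
from h import *
a=vision.get_image('top');b=vision.get_image('scene')
im=np.vstack([a['color'],b['color']])
save(a,'top');save(b,'scene')
print(a['t'],np.array(a['R']).round(3).tolist())
for n in ['vise','rack','specimen','end_block','jaw','shim1','dropper_bottle','petri_dish','beaker','sample_jar','brush','probe']:
    for im,k in ((a,'t'),(b,'s')):
        print(n,k,[(round(x['p'],2),[int(v) for v in x['rect']]) for x in vision.trace(n,im)][:5])
s=sensors.get_obs();print(s)
E
```

```text
[-34.12663523 564.00431494 912.05410924] [[0.067, -0.998, -0.002], [-0.974, -0.065, -0.216], [0.215, 0.016, -0.976]]
vise t [(0.95, [283, 187, 133, 75])]
vise s [(0.86, [100, 180, 132, 50]), (0.19, [294, 159, 21, 26])]
rack t [(0.8, [152, 180, 65, 37]), (0.48, [242, 267, 14, 10])]
rack s [(0.72, [167, 249, 25, 43])]
specimen t [(0.83, [326, 206, 18, 19])]
specimen s [(0.91, [173, 185, 17, 26])]
end_block t [(0.68, [306, 194, 24, 29])]
end_block s [(0.83, [188, 181, 15, 27]), (0.46, [352, 204, 29, 28]), (0.33, [321, 149, 19, 23])]
jaw t [(0.73, [360, 216, 29, 24])]
jaw s [(0.71, [125, 183, 29, 31])]
shim1 t [(0.69, [200, 180, 10, 24]), (0.61, [152, 189, 10, 23]), (0.57, [181, 183, 12, 23]), (0.49, [168, 184, 11, 24])]
shim1 s [(0.83, [294, 160, 20, 24]), (0.79, [322, 147, 15, 25]), (0.69, [308, 153, 17, 22]), (0.48, [330, 143, 17, 23])]
dropper_bottle t [(0.51, [241, 266, 13, 11]), (0.28, [309, 198, 20, 25])]
dropper_bottle s [(0.66, [232, 121, 14, 24]), (0.57, [321, 148, 16, 24]), (0.21, [94, 144, 52, 34])]
petri_dish t [(0.9, [257, 103, 37, 33])]
petri_dish s [(0.88, [258, 247, 38, 
[... 392 characters left out ...]
)]
{'time': 1.3, 'qpos': array([ 1.32981823,  0.68908932, -0.19460904,  1.56531285,  0.15731222,
        0.90250589, -0.21509943]), 'joint_velocities': array([-0.00105046,  0.00154702,  0.00085985, -0.00099367, -0.0004098 ,
        0.00031716, -0.00017192]), 'effort': array([ 8.33066006e-04, -5.27505898e+01, -1.26686946e+00, -1.53745633e+01,
       -5.19841898e-02, -5.60013068e-04,  8.14523719e-05]), 'eef_pos': array([ 169.61325206, -601.56128145,  238.74618117]), 'tcp_rot': array([9.90574285e-01, 1.36976584e-01, 7.21152879e-06, 3.44053736e-05]), 'force': array([0.24412034, 0.25680086, 0.31989047]), 'ft_torque': array([-0.04879077, -0.02700765, -0.00859706]), 'grip_width': 88.38456393628739}
```

View pics/top.png

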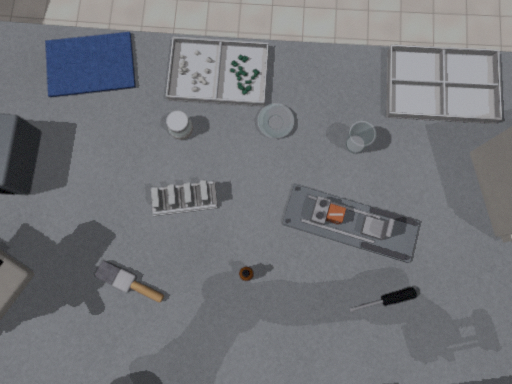

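View pics/scene.png

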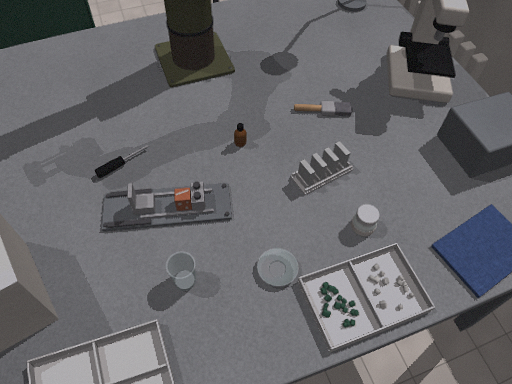

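The top view shows the rack with four shims at about (184,198) and the vise from about (285,190) to (417,255). Its end block is at (320,210), the specimen at (336,214) and the jaw at (378,227). Next I'll work out coarse world poses.

```bash
cat >> h.py <<'E'
def rect_on(im,mask,z):
    c=max(cv2.findContours(mask.astype(np.uint8),cv2.RETR_EXTERNAL,cv2.CHAIN_APPROX_NONE)[0],key=cv2.contourArea).reshape(-1,2)
    P=onz(im,c,z)[:,:2].astype(np.float32)
    return cv2.minAreaRect(P)
E
python3 - <<'E'
from h import *
for cam in ('top','scene'):
    a=vision.get_image(cam)
    for n,z in [('vise',12),('rack',18),('end_block',56),('specimen',57),('jaw',60)]:
        t=vision.trace(n,a)
        if t: print(cam,n,rect_on(a,t[0]['pixels'],z))
    for t in vision.trace('shim1',a)[:4]: print('shim',cam,rect_on(a,t['pixels'],40))
    for n,z in [('dropper_bottle',35),('petri_dish',8),('beaker',40),('sample_jar',30),('brush',10),('probe',10)]:
        t=vision.trace(n,a)
        if t: print(cam,n,rect_on(a,t[0]['pixels'],z)[:2])
E
```

```text
top rack ((533.230712890625, 179.542724609375), (65.60440826416016, 149.94833374023438), 10.222163200378418)
top end_block ((519.3318481445312, -131.58641052246094), (35.37580490112305, 62.45926284790039), 76.28387451171875)
top jaw ((488.9065856933594, -254.7529296875), (67.46923065185547, 47.70909881591797), 86.3345718383789)
shim top ((524.476318359375, 234.4397735595703), (47.30293273925781, 24.735763549804688), 6.945122241973877)
shim top ((532.5875854492188, 199.0696563720703), (54.12020492553711, 24.778348922729492), 6.49518346786499)
shim top ((539.3599243164062, 164.14356994628906), (55.469276428222656, 21.68351173400879), 11.07541561126709)
shim top ((547.5662231445312, 127.96487426757812), (57.717628479003906, 22.36387825012207), 14.756683349609375)
top dropper_bottle ((372.6225280761719, 22.24468231201172), (27.888635635375977, 30.858301162719727))
top petri_dish ((743.26025390625, -21.568050384521484), (90.28346252441406, 85.55342864990234))
top beaker ((704.998779296875, -218.13778686523438), (59.59775161743164, 83.49317932128906))
top brush ((336.7777404785156, 280.226
[... 1048 characters left out ...]

shim scene ((522.6094360351562, 241.02511596679688), (77.62659454345703, 33.980445861816406), 0.6723370552062988)
scene dropper_bottle ((375.5399169921875, 24.20379066467285), (33.406578063964844, 75.59695434570312))
scene petri_dish ((737.227294921875, -17.894004821777344), (89.34529113769531, 84.7811050415039))
scene beaker ((690.8555297851562, -213.84185791015625), (90.67078399658203, 59.50239181518555))
scene sample_jar ((707.4459838867188, 208.79830932617188), (54.586421966552734, 85.86849975585938))
scene brush ((338.04345703125, 283.4119873046875), (159.60772705078125, 58.979915618896484))
scene probe ((331.2758483886719, -280.98052978515625), (32.193477630615234, 146.5587158203125))
```

Request:
play_rows:
  series: "25 30 5 0 0 0.08;25 30 5 0 0 0.08;25 30 5 0 0 0.08;25 30 5 0 0 0.08;25 30 5 0 0 0.08"

```text
time: 3.02
eef_pos: [287.6, -454.3, 262.9]
tcp_rot: [0.944, 0.329, -0.003, 0.003]
force: [0.3, -0.4, 0.2]
grip_width: 88.1
```

Request:
play_rows:
  series: "25 30 5 0 0 0.08;25 30 5 0 0 0.08;25 30 5 0 0 0.08;25 30 5 0 0 0.08;25 30 5 0 0 0.08"

```text
time: 3.43
eef_pos: [416.9, -296.8, 290.3]
tcp_rot: [0.855, 0.518, -0.003, 0.005]
force: [0.8, -0.9, -0.1]
grip_width: 87.9
```

Request:
play_rows:
  series: "25 30 5 0 0 0.08;25 30 5 0 0 0.08;25 30 5 0 0 0.08;0 0 0 0 0 0"

```text
time: 3.77
eef_pos: [500.9, -193.3, 308.9]
tcp_rot: [0.779, 0.627, 0.003, 0.007]
force: [1.3, 0.1, 0.9]
grip_width: 87.9
```

```bash
cat >> h.py <<'E'
from scipy.spatial.transform import Rotation as Ro
def wrist():
    s=sensors.get_obs(); im=vision.get_image('wrist')
    M=np.array(im['mount']); Rt=Ro.from_quat(s['tcp_rot']).as_matrix()
    Rc=Rt@M[:3,:3]; c=Rt@M[:3,3]+s['eef_pos']
    im['R']=Rc.T; im['t']=-Rc.T@c; return im,s
E
python3 - <<'E'
from h import *
a,s=wrist(); save(a,'w1'); print(np.array(a['mount']).round(2).tolist(), s['eef_pos'],s['tcp_rot'])
for n,z in [('vise',12),('end_block',56),('specimen',57),('jaw',39)]:
    for t in vision.trace(n,a)[:2]: print(n,round(t['p'],2),t['rect'],rect_on(a,t['pixels'],z))
E
```

```text
[[0.0, -0.96, -0.26, 67.42], [1.0, 0.0, -0.0, 0.36], [0.0, -0.26, 0.96, -145.46], [0.0, 0.0, 0.0, 1.0]] [ 500.90734379 -193.28041785  308.88747306] [0.77887284 0.62713684 0.00281242 0.00696997]
vise 0.95 [222.3, 61.3, 71.5, 190.8] ((505.07427978515625, -208.1483154296875), (298.6305236816406, 100.06707000732422), 76.79610443115234)
end_block 0.75 [237.7, 103.0, 43.1, 26.5] ((522.1454467773438, -134.19873046875), (30.042810440063477, 55.469242095947266), 77.70415496826172)
specimen 0.95 [245.9, 130.1, 27.7, 26.2] ((517.5653076171875, -167.1613006591797), (37.174617767333984, 33.6263542175293), 75.53726196289062)
jaw 0.69 [243.4, 183.3, 28.7, 45.6] ((492.9683837890625, -265.31640625), (73.80651092529297, 44.96040344238281), 77.34923553466797)
```

View pics/w1.png

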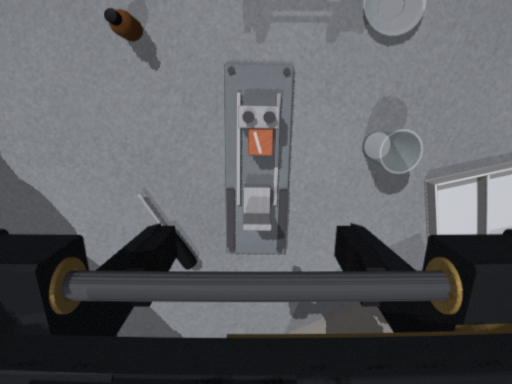

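The wrist view shows the vise with its end block at (259,117), specimen at (260,142) and jaw at (257,208). The fit gives the vise at (505,-208), yaw 76.8°, and a stop gap of about 15 mm. Next I'll look at the rack.

Request:
play_rows:
  series: "5 35 -6 0 0 0.044;5 35 -6 0 0 0.044;5 35 -6 0 0 0.044;5 35 -6 0 0 0.044;5 35 -6 0 0 0.044"

```text
time: 4.43
eef_pos: [513.8, -45.2, 274.8]
tcp_rot: [0.723, 0.69, -0.007, 0.011]
force: [0.2, -0.1, -0.1]
grip_width: 88.5
```

Request:
play_rows:
  series: "5 35 -6 0 0 0.044;5 35 -6 0 0 0.044;5 35 -6 0 0 0.044;5 30 -6 0 0 0.044;0 0 0 0 0 0"

```text
time: 4.85
eef_pos: [532.6, 93.1, 248.2]
tcp_rot: [0.66, 0.751, -0.007, 0.011]
force: [0.4, 0.5, 0.5]
grip_width: 88.2
```

Run:
```python
from h import *
a,s=wrist(); save(a,'w2'); print(s['eef_pos'],s['tcp_rot'],np.degrees(2*np.arctan2(s['tcp_rot'][1],s['tcp_rot'][0])))
for t in vision.trace('rack',a)[:2]: print('rack',round(t['p'],2),t['rect'],rect_on(a,t['pixels'],18))
for t in vision.trace('shim1',a)[:5]: print('shim',round(t['p'],2),t['rect'],rect_on(a,t['pixels'],68))
```

```text
[532.63597783  93.06737819 248.20238894] [ 0.65971969  0.75140448 -0.00700419  0.01059154] 97.43489204500284
rack 0.65 [235.3, 25.9, 56.8, 123.6] ((536.13525390625, 181.58203125), (62.43454360961914, 145.45401000976562), 11.11272144317627)
shim 0.94 [254.4, 129.7, 39.7, 18.1] ((546.3441772460938, 131.2820587158203), (44.127967834472656, 20.91486930847168), 10.836034774780273)
shim 0.77 [240.7, 28.2, 46.7, 27.3] ((525.2313232421875, 230.1985321044922), (44.125, 22.776206970214844), 11.577204704284668)
shim 0.76 [247.2, 63.3, 42.2, 21.0] ((533.0093383789062, 197.3323516845703), (44.68815994262695, 17.960195541381836), 11.052474975585938)
shim 0.65 [250.0, 100.5, 38.2, 15.6] ((538.9492797851562, 164.60951232910156), (43.64681625366211, 14.10876178741455), 10.93675422668457)
```

View pics/w2.png

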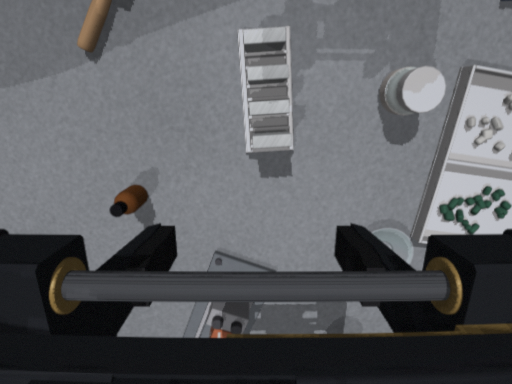

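The wrist view shows the four shims' tops in the rack between rows 45 and 140, at about column 268. I'll take the nearest one, at about (546,128.7), yaw 101°.

```bash
cat > d.py <<'E'
import sys; from h import *
x,y,z,yaw=map(float,sys.argv[1:5]); s=sensors.get_obs(); h=np.radians(yaw/2)
q=Ro.from_quat([np.cos(h),np.sin(h),0,0])*Ro.from_quat(s['tcp_rot']).inv()
print('d',(np.array([x,y,z])-s['eef_pos']).round(1),'rv',q.as_rotvec().round(3),'t',s['time'],'F',s['force'].round(1),'w',s['grip_width'])
E
python3 d.py 546 128.7 100 101
```

```text
d [  13.4   43.7 -148.5] rv [0.031 0.007 0.073] t 5.0 F [ 0.5 -0.2  0.1] w 88.17931632034913
```

Request:
play_rows:
  series: "4 11 -36 0.01 0.002 0.02;4 11 -37 0.01 0.002 0.02;3 11 -37 0.01 0.002 0.02;3 11 -37 0.005 0 0.013;0 0 0 0 0 0"
  claw: 70

```text
time: 5.42
eef_pos: [551.9, 113.9, 100.0]
tcp_rot: [0.645, 0.764, 0.003, 0.005]
force: [-1.1, -0.2, 0.5]
grip_width: 70.4
```

```bash
python3 d.py 546 128.7 29 101
python3 - <<'E'
from h import *
a,s=wrist(); save(a,'w3')
b=vision.get_image('scene'); cv2.imwrite('pics/s3.png',np.hstack([a['color'][:,:,::-1]]))
for t in vision.trace('shim1',a)[:5]: print('shim',round(t['p'],2),t['rect'],rect_on(a,t['pixels'],68))
E
```

```text
d [ -5.9  14.8 -71. ] rv [0.002 0.011 0.023] t 5.4167 F [-1.1 -0.2  0.5] w 70.41097510843397
shim 0.91 [200.7, 3.4, 82.4, 41.4] ((525.0420532226562, 228.1042022705078), (42.9316520690918, 21.39605712890625), 9.72917652130127)
shim 0.78 [214.0, 125.9, 72.5, 24.9] ((538.754150390625, 166.00852966308594), (43.37546920776367, 16.220766067504883), 9.626434326171875)
shim 0.72 [221.0, 174.3, 62.9, 34.9] ((546.4251098632812, 134.37620544433594), (42.02225112915039, 23.71184539794922), 9.54606819152832)
shim 0.66 [206.6, 59.9, 77.7, 34.1] ((532.51611328125, 198.33714294433594), (44.20998764038086, 17.572872161865234), 9.855300903320312)
```

View pics/w3.png

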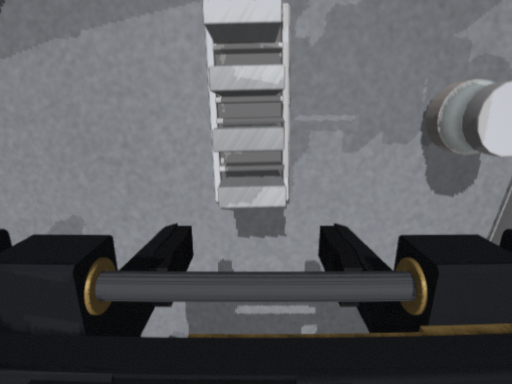

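The shim nearest the gripper has its top at rows 187–207, columns 220–285, which gives a centre of about (546,129.3), yaw 100°. I'll descend onto it.

Request:
play_rows:
  series: "-5 14 0 0.002 0.01 0.02;-1 2 -10 0 0 0;0 0 -10 0 0 0;0 0 0 0 0 0"

```text
time: 5.9
eef_pos: [553.8, 129.7, 93.6]
tcp_rot: [0.64, 0.769, 0.009, 0.008]
force: [-0.2, -0.1, -1.3]
grip_width: 69.8
```

```bash
python3 d.py 546 129.3 29 100
```

```text
d [ -7.8  -0.4 -64.6] rv [-0.004  0.024 -0.008] t 5.9 F [-0.2 -0.1 -1.3] w 69.84528227860878
```

Request:
play_rows:
  series: "-8 0 -20 0 0.02 0;0 0 0 0 0 0"

```text
time: 6.07
eef_pos: [546.5, 129.8, 74.4]
tcp_rot: [0.64, 0.769, 0.004, 0.001]
force: [-0.1, -0.4, 0.0]
grip_width: 69.5
```

Request:
play_rows:
  series: "0 0 0 0 0 0;0 0 0 0 0 0"

```text
time: 6.23
eef_pos: [547.1, 129.8, 75.2]
tcp_rot: [0.64, 0.769, 0.004, 0.002]
force: [-1.3, 0.3, 1.0]
grip_width: 70.0
```

```bash
python3 d.py 546 129.3 29 100
```

```text
d [ -1.1  -0.5 -46.2] rv [-0.004  0.008 -0.008] t 6.2333 F [-1.3  0.3  1. ] w 70.04284338862914
```

Request:
play_rows:
  series: "-1 0 -23 0 0.004 -0.004;0 0 -20 0 0.004 -0.004;0 0 0 0 0 0"

```text
time: 6.48
eef_pos: [549.5, 130.5, 34.8]
tcp_rot: [0.643, 0.766, 0.005, 0.001]
force: [-0.4, -0.8, -0.2]
grip_width: 70.2
```

```bash
python3 d.py 546 129.3 29 100
```

```text
d [-3.5 -1.2 -5.8] rv [-0.006  0.008  0.001] t 6.4833 F [-0.4 -0.8 -0.2] w 70.24820135754813
```

Request:
play_rows:
  series: "-4 -1 -5 -0.006 0.008 0;0 0 0 0 0 0"

```text
time: 6.65
eef_pos: [546.0, 129.5, 30.8]
tcp_rot: [0.643, 0.766, 0.0, 0.0]
force: [0.5, -0.2, 0.3]
grip_width: 70.3
```

Request:
play_rows:
  series: "0 0 0 0 0 0;0 0 0 0 0 0;0 0 0 0 0 0;0 0 0 0 0 0;0 0 0 0 0 0"
  claw: 30
  force: 25

```text
time: 7.07
eef_pos: [547.8, 130.2, 34.4]
tcp_rot: [0.643, 0.766, 0.002, 0.002]
force: [-0.1, 0.0, -1.0]
grip_width: 44.0
```

```bash
python3 d.py 546 129.3 29 100
```

```text
d [-1.8 -0.9 -5.4] rv [-0.002  0.006  0.001] t 7.0667 F [-0.1  0.  -1. ] w 44.01846238406806
```

Request:
play_rows:
  series: "0 0 15 0 0 0;0 0 30 0 0 0;0 0 35 0 0 0;0 -5 30 0 0 0;-4 -25 5 0 0 -0.045"

```text
time: 7.48
eef_pos: [541.5, 105.7, 152.1]
tcp_rot: [0.657, 0.754, 0.003, -0.001]
force: [1.0, -0.0, 0.0]
grip_width: 43.4
```

Request:
play_rows:
  series: "-4 -36 0 0 0 -0.045;-4 -36 0 0 0 -0.045;-4 -36 0 0 0 -0.045;-4 -36 0 0 0 -0.045;-4 -36 0 0 0 -0.045"

```text
time: 7.9
eef_pos: [522.6, -74.1, 157.6]
tcp_rot: [0.737, 0.676, 0.009, 0.001]
force: [1.1, -0.9, -1.0]
grip_width: 43.5
```

Request:
play_rows:
  series: "-4 -36 0 0 0 -0.045;-4 -36 0 0 0 -0.045;-4 -25 0 0 0 -0.045;0 0 0 0 0 0"

```text
time: 8.23
eef_pos: [505.7, -186.6, 157.6]
tcp_rot: [0.788, 0.616, 0.005, 0.004]
force: [-0.5, -0.7, -0.1]
grip_width: 44.0
```

```bash
python3 d.py 508.3 -194.5 130 76.8
```

```text
d [  2.6  -7.9 -27.6] rv [-0.001  0.012  0.014] t 8.2333 F [-0.5 -0.7 -0.1] w 44.046929318502634
```

Request:
play_rows:
  series: "3 -8 -20 0 0.01 0.013;0 0 0 0 0 0"

```text
time: 8.4
eef_pos: [507.9, -197.8, 137.7]
tcp_rot: [0.785, 0.619, 0.001, 0.001]
force: [-0.1, -1.0, -1.2]
grip_width: 43.6
```

```bash
python3 d.py 508.3 -194.5 60 76.8
cat > v.py <<'E'
from h import *
import sys
a,s=wrist(); save(a,sys.argv[1])
th=np.radians(76.8);u=np.array([np.cos(th),np.sin(th)]);v=np.array([-u[1],u[0]]);o=np.array([505.1,-208.1])
for n,z in [('vise',12),('end_block',56),('specimen',57),('jaw',39),('shim1',None)]:
    for t in vision.trace(n,a)[:2 if n=='shim1' else 1]:
        c=rect_on(a,t['pixels'],z or s['eef_pos'][2]+36); d=np.array(c[0])-o; print(n,round(t['p'],2),[int(k) for k in t['rect']],'vise xy',(d@u).round(1),(d@v).round(1),np.round(c[1],1),round(c[2],1))
d=s['eef_pos'][:2]-o; print('tcp in vise',d@u,d@v)
E
python3 v.py w4
```

```text
d [  0.4   3.3 -77.7] rv [0.001 0.003 0.005] t 8.4 F [-0.1 -1.  -1.2] w 43.5561673317632
vise 0.65 [194, 25, 116, 295] vise xy 58.7 0.5 [181.3 100.4] 76.6
end_block 0.92 [219, 94, 73, 42] vise xy 76.4 0.1 [29.  55.5] 76.5
specimen 0.64 [233, 135, 44, 48] vise xy 43.7 -2.8 [36.6 33.9] 76.5
jaw 0.77 [230, 302, 48, 6] vise xy -106.4 1.0 [ 9.4 47.8] 76.5
shim1 0.57 [210, 216, 98, 57] vise xy 26.0 -1.0 [25.9 42.7] 76.4
tcp in vise 10.708487865130426 -0.34657622777539343
```

View pics/w4.png

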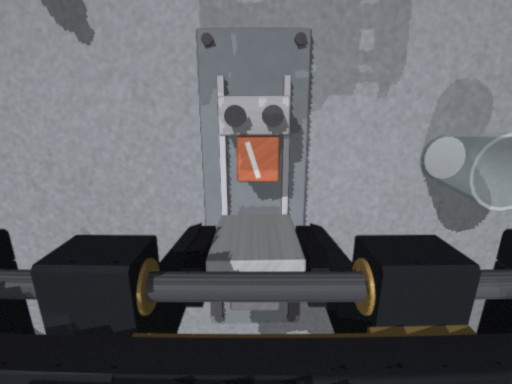

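The view shows the shim held upright over the channel at (255,245), with the specimen at (258,159) and the end block at (255,115). They line up laterally, and the gap at the stop comes out at about 15 mm, which suggests two shims. I'll lower the first one.

Request:
play_rows:
  series: "0 1 -30 0 0 0.005;0 0 -30 0 0 0;0 0 -20 0 0 0;0 0 0 0 0 0"

```text
time: 9.03
eef_pos: [514.6, -190.5, 63.1]
tcp_rot: [0.781, 0.625, 0.007, 0.007]
force: [-0.8, -1.7, -1.7]
grip_width: 43.9
```

```bash
python3 d.py 507.8 -196.4 36 76.8
```

```text
d [ -6.8  -5.9 -27.1] rv [ 0.002  0.019 -0.01 ] t 9.0333 F [-0.8 -1.7 -1.7] w 43.94060643489174
```

Request:
play_rows:
  series: "-8 -6 0 0.002 0.019 -0.01;0 0 0 0 0 0"

```text
time: 9.2
eef_pos: [506.2, -195.6, 64.0]
tcp_rot: [0.783, 0.622, -0.001, -0.001]
force: [-0.9, -0.6, -1.1]
grip_width: 43.6
```

Request:
play_rows:
  series: "-2 -2 -12 0 0.004 0;0 0 0 0 0 0"

```text
time: 9.37
eef_pos: [505.7, -197.8, 53.7]
tcp_rot: [0.783, 0.621, -0.0, -0.001]
force: [-1.1, 0.1, -1.1]
grip_width: 43.7
```

```bash
python3 d.py 507.8 -196.4 36 76.8
```

```text
d [  2.1   1.4 -17.7] rv [-0.001 -0.002 -0.001] t 9.3667 F [-1.1  0.1 -1.1] w 43.666377962974714
```

Request:
play_rows:
  series: "2 1 -11 0 0 0;0 0 0 0 0 0"

```text
time: 9.53
eef_pos: [508.9, -197.0, 43.1]
tcp_rot: [0.784, 0.621, 0.001, 0.0]
force: [-0.7, 0.3, -1.6]
grip_width: 43.8
```

Request:
play_rows:
  series: "0 0 -5 0 0 0;0 0 0 0 0 0"

```text
time: 9.7
eef_pos: [509.8, -196.8, 38.0]
tcp_rot: [0.784, 0.621, 0.001, 0.001]
force: [-0.9, -0.4, -1.6]
grip_width: 43.8
```

```bash
python3 d.py 507.8 -196.4 36 76.8
```

```text
d [-2.   0.4 -2. ] rv [-0.001  0.003 -0.   ] t 9.7 F [-0.9 -0.4 -1.6] w 43.82359723302146
```

Request:
play_rows:
  series: "-2 0 -3 0 0 0;0 0 -1 0 0 0"

```text
time: 9.87
eef_pos: [510.2, -197.0, 36.7]
tcp_rot: [0.783, 0.622, 0.003, 0.003]
force: [-4.0, 1.8, 5.0]
grip_width: 43.6
```

Request:
play_rows:
  series: "-1 0 -3 0 0 0"

```text
time: 9.95
eef_pos: [510.2, -197.1, 36.2]
tcp_rot: [0.783, 0.622, 0.003, 0.005]
force: [-5.0, 1.5, 34.8]
grip_width: 43.7
```

Request:
play_rows:
  series: "0 0 -2 0 0 0"

```text
time: 10.03
eef_pos: [510.2, -197.1, 36.2]
tcp_rot: [0.783, 0.622, 0.003, 0.005]
force: [-4.9, 0.6, 15.4]
grip_width: 43.6
```

Request:
play_rows:
  series: "0 0 0 0 0 0;0 0 0 0 0 0;0 0 0 0 0 0"
  claw: 66

```text
time: 10.28
eef_pos: [510.9, -196.8, 37.7]
tcp_rot: [0.783, 0.622, 0.004, 0.006]
force: [0.7, 0.7, 0.1]
grip_width: 61.7
```

Request:
play_rows:
  series: "0 0 20 0 0 0;0 0 35 0 0 0;0 0 40 0 0 0;0 0 40 0 0 0;0 0 0 0 0 0"

```text
time: 10.7
eef_pos: [508.5, -194.9, 174.0]
tcp_rot: [0.782, 0.623, 0.002, 0.003]
force: [0.9, 0.6, -0.3]
grip_width: 66.0
```

```bash
python3 d.py 508 -204 170 76.8;python3 v.py w5
```

```text
d [-0.5 -9.1 -4. ] rv [ 0.002  0.006 -0.005] t 10.7 F [ 0.9  0.6 -0.3] w 66.04603162517446
end_block 0.57 [222, 99, 66, 36] vise xy 76.1 0.4 [29.5 56.2] 77.1
specimen 0.89 [235, 135, 39, 42] vise xy 43.0 -2.3 [34.9 32.5] 77.0
jaw 0.71 [234, 211, 38, 55] vise xy -52.0 0.2 [67.4 42.7] 77.0
shim1 0.97 [236, 176, 47, 27] vise xy 52.4 -0.9 [11. 19.] 77.0
tcp in vise 13.617491810504298 -0.331714496195084
```

View pics/w5.png

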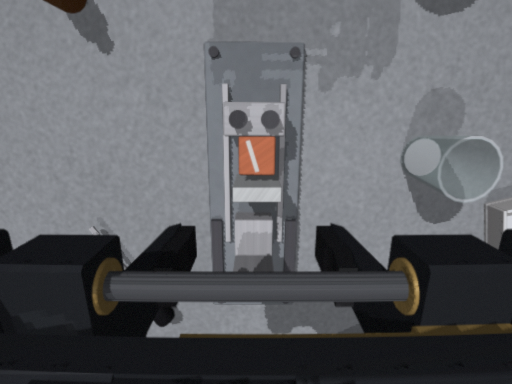

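The view shows shim 1 standing upright in the channel at (256,194), between the specimen (256,157) and the jaw (254,237). Next I'll feel the jaw with this one shim in.

Request:
play_rows:
  series: "-7 -29 0 0 0 0;-7 -29 0 0 0 0;-7 -29 0 0 0 0;-6 -26 -10 0 0 0;0 0 0 0 0 0"
  claw: 0

```text
time: 11.42
eef_pos: [473.3, -306.7, 149.2]
tcp_rot: [0.779, 0.627, -0.004, -0.009]
force: [-0.8, -0.9, -0.7]
grip_width: 34.3
```

```bash
python3 d.py 481 -310 66 76.8
```

```text
d [  7.7  -3.3 -83.2] rv [-0.008 -0.018 -0.015] t 11.4167 F [-0.8 -0.9 -0.7] w 34.28455232222687
```

Request:
play_rows:
  series: "6 -4 -26 -0.008 -0.018 -0.015;0 -1 -26 0 0 0;-2 -1 -26 0 0 0;0 0 0 0 0 0"

```text
time: 11.75
eef_pos: [474.9, -314.3, 64.0]
tcp_rot: [0.785, 0.619, -0.001, -0.002]
force: [-0.7, -0.7, -0.6]
grip_width: 7.8
```

```bash
python3 d.py 481 -310 66 76.8
```

```text
d [6.1 4.3 2. ] rv [-0.002 -0.003  0.006] t 11.75 F [-0.7 -0.7 -0.6] w 7.755343967533648
```

Approach the tab along (0.228, 0.974).

Request:
play_rows:
  series: "7 8 2 0 0 0.006;2 8 0 0 0 0;0 0 0 0 0 0"

```text
time: 12.0
eef_pos: [484.2, -294.7, 65.0]
tcp_rot: [0.783, 0.622, -0.001, -0.004]
force: [0.6, -0.1, 0.2]
grip_width: 0.5
```

Request:
play_rows:
  series: "1 4 0 0 0 0;1 4 0 0 0 0"

```text
time: 12.17
eef_pos: [487.2, -286.7, 66.9]
tcp_rot: [0.783, 0.622, -0.001, -0.003]
force: [-1.5, -2.6, -1.3]
grip_width: 0.6
```

Request:
play_rows:
  series: "1 4 0 0 0 0;1 4 0 0 0 0"

```text
time: 12.33
eef_pos: [489.1, -279.8, 68.2]
tcp_rot: [0.783, 0.622, -0.002, -0.001]
force: [-0.8, -3.4, -1.7]
grip_width: 0.5
```

```bash
python3 d.py 486 -290 66 76.8
```

```text
d [ -3.1 -10.2  -2.2] rv [ 0.001 -0.005 -0.001] t 12.3333 F [-0.8 -3.4 -1.7] w 0.45942932810339854
```

Request:
play_rows:
  series: "0 6 -1 0 0 0;1 6 -1 0 0 0;1 5 0 0 0 0"

```text
time: 12.58
eef_pos: [492.4, -264.3, 67.8]
tcp_rot: [0.784, 0.621, -0.002, 0.002]
force: [-1.0, -3.5, -2.3]
grip_width: 0.5
```

Request:
play_rows:
  series: "1 4 0 0 0 0"

```text
time: 12.67
eef_pos: [493.4, -260.2, 67.9]
tcp_rot: [0.784, 0.621, -0.003, 0.002]
force: [-0.6, -5.0, -1.2]
grip_width: 0.6
```

Request:
play_rows:
  series: "1 4 0 0 0 0"

```text
time: 12.75
eef_pos: [494.2, -256.7, 67.9]
tcp_rot: [0.784, 0.62, -0.003, 0.002]
force: [-3.0, -17.6, 0.9]
grip_width: 0.7
```

Request:
play_rows:
  series: "1 3 0 0 0 0"

```text
time: 12.83
eef_pos: [494.1, -256.8, 68.0]
tcp_rot: [0.785, 0.62, -0.006, 0.003]
force: [-3.2, -14.5, -0.2]
grip_width: 0.4
```

Request:
play_rows:
  series: "0 3 0 0 0 0"

```text
time: 12.92
eef_pos: [494.1, -257.0, 68.1]
tcp_rot: [0.785, 0.619, -0.007, 0.005]
force: [1.6, -9.7, -4.3]
grip_width: 0.6
```

```bash
python3 d.py 493 -256 66 76.8
```

```text
d [-1.1  1.  -2.1] rv [ 0.017 -0.005  0.006] t 12.9167 F [ 1.6 -9.7 -4.3] w 0.5558827184283092
```

Run:
```python
from h import *
a,s=wrist(); b=vision.get_image('scene')
c=a['color'][60:260,190:320,::-1]; d=b['color'][165:235,95:240,::-1]
cv2.imwrite('pics/g1.png',np.hstack([cv2.resize(c,(390,600),interpolation=cv2.INTER_CUBIC),cv2.copyMakeBorder(cv2.resize(d,None,fx=2.7,fy=2.7,interpolation=cv2.INTER_CUBIC),0,600-189,0,0,cv2.BORDER_CONSTANT)]))
print(s['eef_pos'],s['force'])
th=np.radians(76.8);u=np.array([np.cos(th),np.sin(th)]);o=np.array([505.1,-208.1])
for n,z in [('end_block',56),('specimen',57),('shim1',72)]:
    for t in vision.trace(n,a)[:1]:
        P=rect_on(a,t['pixels'],z);B=cv2.boxPoints(P)-o; print(n,t['rect'],np.sort(B@u).round(1))
```

```text
[ 494.0530095  -256.96489317   68.05440689] [ 1.57545633 -9.71827698 -4.25872407]
end_block [195.5, 0.0, 115.2, 41.4] [52.8 53.2 70.2 70.6]
specimen [219.3, 19.9, 70.8, 82.7] [24.3 24.5 60.9 61.1]
shim1 [215.5, 100.9, 91.4, 30.4] [10.6 10.8 23.9 24.1]
```

View pics/g1.png

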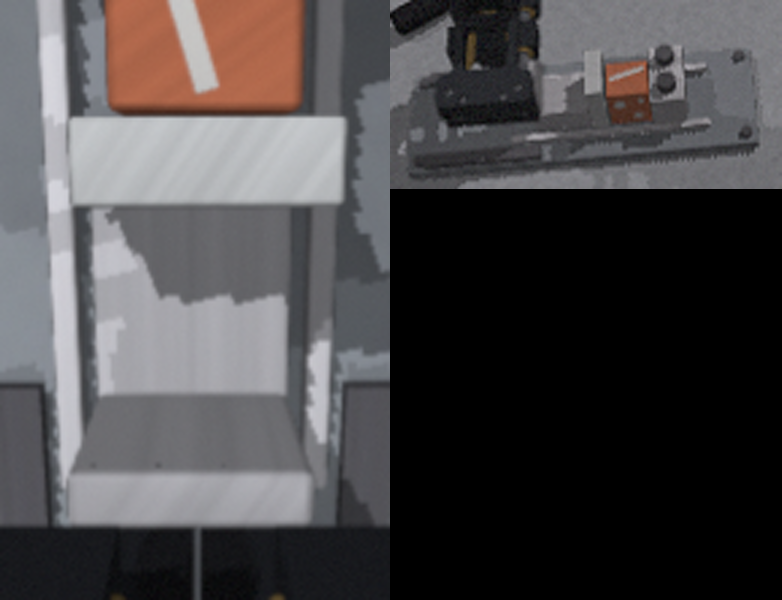

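At the hard point the shim spans about 10.6–24.1 and the specimen's face is at about 24.3. That is too close for vision to tell clamp from stop, so I'll measure the jaw travel by feel, backing off to find where the open jaw's tab first touches.

Request:
play_rows:
  series: "-2 -8 -1 0 0 0;-2 -8 -1 0 0 0;-2 -8 0 0 0 0;-2 -8 0 0 0 0;0 0 0 0 0 0"

```text
time: 13.58
eef_pos: [486.6, -289.8, 66.1]
tcp_rot: [0.785, 0.619, -0.006, 0.005]
force: [-0.2, -3.6, 1.0]
grip_width: -0.1
```

Request:
play_rows:
  series: "0 -1.5 0 0 0 0"

```text
time: 13.67
eef_pos: [486.4, -290.9, 66.0]
tcp_rot: [0.785, 0.619, -0.006, 0.005]
force: [-0.4, -1.2, 0.8]
grip_width: 0.4
```

Request:
play_rows:
  series: "0 -1.5 0 0 0 0"

```text
time: 13.75
eef_pos: [486.0, -292.4, 66.0]
tcp_rot: [0.785, 0.619, -0.006, 0.004]
force: [-0.2, -1.2, -0.1]
grip_width: 0.1
```

Request:
play_rows:
  series: "0 -1.5 0 0 0 0"

```text
time: 13.83
eef_pos: [486.2, -292.9, 65.9]
tcp_rot: [0.785, 0.619, -0.005, 0.004]
force: [0.5, -0.4, 0.0]
grip_width: 0.4
```

Request:
play_rows:
  series: "0 -1.5 0 0 0 0"

```text
time: 13.92
eef_pos: [486.5, -293.4, 65.8]
tcp_rot: [0.785, 0.62, -0.004, 0.003]
force: [0.0, -0.6, -0.8]
grip_width: 0.5
```

Request:
play_rows:
  series: "0 0 0 0 0 0"

```text
time: 14.0
eef_pos: [486.8, -292.8, 65.7]
tcp_rot: [0.785, 0.62, -0.004, 0.003]
force: [0.4, 0.5, 0.4]
grip_width: 0.4
```

Request:
play_rows:
  series: "0 0.7 0 0 0 0"

```text
time: 14.08
eef_pos: [487.0, -291.9, 65.7]
tcp_rot: [0.784, 0.62, -0.004, 0.003]
force: [-0.7, -3.0, 0.9]
grip_width: 0.1
```

Request:
play_rows:
  series: "0 0.7 0 0 0 0"

```text
time: 14.17
eef_pos: [487.1, -291.5, 65.7]
tcp_rot: [0.784, 0.62, -0.004, 0.003]
force: [0.1, -2.0, -0.7]
grip_width: 0.6
```

Request:
play_rows:
  series: "0 0.7 0 0 0 0"

```text
time: 14.25
eef_pos: [487.1, -291.2, 65.7]
tcp_rot: [0.784, 0.62, -0.004, 0.004]
force: [-0.0, -2.6, -0.4]
grip_width: 0.7
```

Request:
play_rows:
  series: "0 0.7 0 0 0 0"

```text
time: 14.33
eef_pos: [487.2, -290.8, 65.7]
tcp_rot: [0.784, 0.62, -0.004, 0.004]
force: [0.4, -1.6, -0.6]
grip_width: 0.3
```

Request:
play_rows:
  series: "0 0.7 0 0 0 0"

```text
time: 14.42
eef_pos: [487.3, -290.4, 65.7]
tcp_rot: [0.785, 0.62, -0.005, 0.004]
force: [0.3, -2.5, -0.4]
grip_width: 0.5
```

Request:
play_rows:
  series: "0 0.7 0 0 0 0"

```text
time: 14.5
eef_pos: [487.4, -289.9, 65.7]
tcp_rot: [0.785, 0.62, -0.005, 0.004]
force: [0.5, -2.1, -1.1]
grip_width: 0.4
```

Request:
play_rows:
  series: "0 0.7 0 0 0 0"

```text
time: 14.58
eef_pos: [487.6, -289.4, 65.7]
tcp_rot: [0.785, 0.62, -0.005, 0.005]
force: [0.8, -1.8, -0.7]
grip_width: 0.5
```

Request:
play_rows:
  series: "0 0.7 0 0 0 0"

```text
time: 14.67
eef_pos: [487.7, -288.7, 65.8]
tcp_rot: [0.785, 0.62, -0.004, 0.005]
force: [1.0, -2.6, -0.8]
grip_width: 0.4
```

Request:
play_rows:
  series: "0 0.7 0 0 0 0"

```text
time: 14.75
eef_pos: [487.9, -288.1, 65.8]
tcp_rot: [0.785, 0.62, -0.004, 0.005]
force: [0.6, -3.1, -0.8]
grip_width: 0.6
```

Travel from first contact (s≈-86.1) to the hard point (s≈-50.0) is 36.1 mm, so with one shim the jaw ran to its stop and a second is needed. Fetching it now.

Request:
play_rows:
  series: "-3 -12 0 0 0 0;0 -4 30 0 0 0;0 0 35 0 0 0;0 0 20 0 0 0;4 30 0 0 0 0.03"

```text
time: 15.17
eef_pos: [483.9, -278.6, 151.1]
tcp_rot: [0.777, 0.629, -0.007, 0.001]
force: [0.5, -0.9, -0.6]
grip_width: 0.6
```

Request:
play_rows:
  series: "4 36 0 0 0 0.032;4 36 0 0 0 0.032;4 36 0 0 0 0.032;4 36 0 0 0 0.032;4 36 0 0 0 0.032"
  claw: 70

```text
time: 15.58
eef_pos: [502.1, -98.4, 153.4]
tcp_rot: [0.726, 0.687, -0.006, 0.003]
force: [0.8, -0.1, -0.8]
grip_width: 31.5
```

Request:
play_rows:
  series: "4 36 0 0 0 0.032;4 36 0 0 0 0.032;4 36 0 0 0 0.032;4 36 0 0 0 0.032;4 36 0 0 0 0.032"

```text
time: 16.0
eef_pos: [519.4, 89.0, 153.7]
tcp_rot: [0.666, 0.746, -0.007, 0.001]
force: [1.4, -0.3, -0.5]
grip_width: 65.0
```

Request:
play_rows:
  series: "4 32 0 0 0 0.032;0 0 0 0 0 0;0 0 0 0 0 0"

```text
time: 16.25
eef_pos: [522.4, 134.4, 154.6]
tcp_rot: [0.647, 0.762, -0.003, -0.002]
force: [-0.2, -0.8, -0.1]
grip_width: 69.9
```

```bash
python3 d.py 539.4 164.7 90 100
```

```text
d [ 17.   30.3 -64.6] rv [ 0.002 -0.007  0.011] t 16.25 F [-0.2 -0.8 -0.1] w 69.90393675487401
```

Request:
play_rows:
  series: "17 30 -15 0.002 -0.007 0.01;0 0 -25 0 0 0;0 0 -15 0 0 0;0 0 0 0 0 0"

```text
time: 16.58
eef_pos: [540.3, 162.8, 98.7]
tcp_rot: [0.644, 0.765, 0.001, -0.0]
force: [0.2, 0.2, 0.2]
grip_width: 69.6
```

```bash
python3 d.py 539.4 164.7 80 100
```

```text
d [ -0.9   1.9 -18.7] rv [-0.001  0.001  0.004] t 16.5833 F [0.2 0.2 0.2] w 69.58221006196375
```

Request:
play_rows:
  series: "-1 2 -22 0 0 0.004;0 0 -22 0 0 0;0 0 -10 0 0 0;0 0 0 0 0 0"

```text
time: 16.92
eef_pos: [540.1, 159.1, 44.7]
tcp_rot: [0.645, 0.764, -0.0, 0.001]
force: [0.2, 0.2, 1.3]
grip_width: 69.7
```

```bash
python3 d.py 539.4 164.7 30 100
```

```text
d [ -0.7   5.6 -14.7] rv [0.001 0.    0.006] t 16.9167 F [0.2 0.2 1.3] w 69.7202319306349
```

Request:
play_rows:
  series: "-1 6 -12 0 0 0.006;0 0 -3 0 0 0"

```text
time: 17.08
eef_pos: [540.0, 164.0, 30.6]
tcp_rot: [0.644, 0.765, 0.0, 0.001]
force: [0.0, 0.7, -0.1]
grip_width: 70.3
```

```bash
python3 d.py 539.4 164.7 30 100
```

```text
d [-0.6  0.7 -0.6] rv [0.001 0.002 0.003] t 17.0833 F [ 0.   0.7 -0.1] w 70.3261115234962
```

Request:
play_rows:
  series: "0 0 0 0 0 0;0 0 0 0 0 0;0 0 0 0 0 0;0 0 0 0 0 0;0 0 -1 0 0 0"
  claw: 30
  force: 25

```text
time: 17.5
eef_pos: [541.1, 164.4, 32.1]
tcp_rot: [0.644, 0.765, 0.001, 0.002]
force: [-3.0, -1.1, 12.4]
grip_width: 43.8
```

Request:
play_rows:
  series: "0 0 15 0 0 0;0 0 30 0 0 0;0 0 35 0 0 0;0 -5 30 0 0 0;-4 -25 5 0 0 -0.04"

```text
time: 17.92
eef_pos: [535.1, 140.1, 150.7]
tcp_rot: [0.656, 0.755, 0.002, -0.001]
force: [0.9, 1.0, -1.1]
grip_width: 43.6
```

Request:
play_rows:
  series: "-3 -36 0 0 0 -0.041;-3 -36 0 0 0 -0.041;-3 -36 0 0 0 -0.041;-3 -36 0 0 0 -0.041;-3 -36 0 0 0 -0.041"

```text
time: 18.33
eef_pos: [521.4, -39.5, 157.0]
tcp_rot: [0.729, 0.684, 0.009, 0.002]
force: [1.3, -0.6, -2.0]
grip_width: 44.0
```

Request:
play_rows:
  series: "-3 -36 0 0 0 -0.041;-3 -36 0 0 0 -0.041;-3 -36 0 0 0 -0.041;-3 -30 0 0 0 -0.03;0 0 0 0 0 0"

```text
time: 18.75
eef_pos: [504.8, -195.0, 157.9]
tcp_rot: [0.786, 0.618, 0.006, 0.006]
force: [-0.3, -0.9, -1.8]
grip_width: 44.0
```

```bash
python3 d.py 504 -213 110 76.8
```

```text
d [ -0.8 -18.  -47.9] rv [0.002 0.016 0.007] t 18.75 F [-0.3 -0.9 -1.8] w 43.95138915617786
```

Request:
play_rows:
  series: "-1 -18 -10 0.002 0.016 0.007;0 0 -20 0 0 0;0 0 -15 0 0 0;0 0 0 0 0 0"

```text
time: 19.08
eef_pos: [503.2, -219.0, 113.2]
tcp_rot: [0.786, 0.618, 0.0, 0.002]
force: [0.2, -0.4, -1.0]
grip_width: 43.6
```

```bash
python3 d.py 504 -213 55 76.8
```

```text
d [  0.8   6.  -58.2] rv [0.003 0.003 0.009] t 19.0833 F [ 0.2 -0.4 -1. ] w 43.58075407900482
```

Request:
play_rows:
  series: "0 2 -18 0 0 0.008;0 0 -15 0 0 0;0 0 -5 0 0 0;0 0 0 0 0 0"

```text
time: 19.42
eef_pos: [504.4, -216.0, 76.1]
tcp_rot: [0.783, 0.621, 0.001, 0.003]
force: [-0.0, 0.1, -0.5]
grip_width: 43.9
```

```bash
python3 d.py 504 -213 55 76.8
```

```text
d [ -0.4   3.  -21.1] rv [ 0.004  0.005 -0.001] t 19.4167 F [-0.   0.1 -0.5] w 43.87761856971852
```

Request:
play_rows:
  series: "-1 3 -14 0.004 0.005 0;0 0 0 0 0 0"

```text
time: 19.58
eef_pos: [504.4, -212.3, 62.9]
tcp_rot: [0.783, 0.622, 0.001, 0.001]
force: [-0.3, 0.1, -1.0]
grip_width: 43.5
```

Request:
play_rows:
  series: "-1 0 -12 0 0 0;0 0 0 0 0 0"

```text
time: 19.75
eef_pos: [504.4, -211.9, 51.4]
tcp_rot: [0.783, 0.622, 0.002, 0.001]
force: [-0.6, 1.1, -1.5]
grip_width: 43.5
```

```bash
python3 d.py 504 -213 38 76.8
```

```text
d [ -0.4  -1.1 -13.4] rv [-0.     0.004 -0.002] t 19.75 F [-0.6  1.1 -1.5] w 43.51848460879606
```

Request:
play_rows:
  series: "-1 -1 -10 0 0.004 0;0 0 0 0 0 0"

```text
time: 19.92
eef_pos: [504.2, -213.0, 41.8]
tcp_rot: [0.783, 0.622, 0.0, 0.001]
force: [0.2, 0.0, -1.3]
grip_width: 43.5
```

Request:
play_rows:
  series: "-1 0 -4 0 0 0"

```text
time: 20.0
eef_pos: [504.2, -213.1, 38.4]
tcp_rot: [0.783, 0.622, 0.001, 0.001]
force: [0.6, 0.0, -0.7]
grip_width: 43.8
```

Request:
play_rows:
  series: "0 0 -2 0 0 0"

```text
time: 20.08
eef_pos: [503.8, -213.2, 36.1]
tcp_rot: [0.783, 0.622, 0.001, 0.001]
force: [-0.2, -0.9, 4.7]
grip_width: 43.8
```

Request:
play_rows:
  series: "0 0 -1.5 0 0 0"

```text
time: 20.17
eef_pos: [503.7, -213.2, 36.0]
tcp_rot: [0.783, 0.622, 0.001, 0.002]
force: [-5.5, 1.7, 30.0]
grip_width: 43.4
```

Request:
play_rows:
  series: "0 0 0 0 0 0;0 0 0 0 0 0;0 0 0 0 0 0"
  claw: 66

```text
time: 20.42
eef_pos: [504.5, -213.4, 37.4]
tcp_rot: [0.783, 0.622, 0.001, 0.003]
force: [-1.1, 0.2, 0.8]
grip_width: 61.6
```

Request:
play_rows:
  series: "0 0 20 0 0 0;0 0 35 0 0 0;0 0 40 0 0 0;0 0 30 0 0 0;-6 -25 0 0 0 0"

```text
time: 20.83
eef_pos: [499.2, -231.6, 166.0]
tcp_rot: [0.78, 0.626, 0.002, -0.0]
force: [1.0, 0.2, -1.0]
grip_width: 65.6
```

Request:
play_rows:
  series: "-6 -29 0 0 0 0;-6 -26 0 0 0 0;-2 -10 0 0 0 0;0 0 0 0 0 0"
  claw: 0

```text
time: 21.17
eef_pos: [484.7, -304.1, 169.4]
tcp_rot: [0.781, 0.624, 0.003, 0.003]
force: [-0.3, 0.3, -0.1]
grip_width: 41.1
```

```bash
python3 d.py 481 -312 66 76.8;python3 v.py w6
```

```text
d [  -3.7   -7.9 -103.4] rv [ 0.002  0.008 -0.008] t 21.1667 F [-0.3  0.3 -0.1] w 41.11629138345457
vise 0.77 [194, 0, 110, 220] vise xy -37.7 0.6 [222.6 101. ] 76.7
end_block 0.56 [222, 0, 64, 15] vise xy 53.2 20.2 [ 8.8 10.4] 77.2
specimen 0.6 [232, 1, 44, 39] vise xy 42.6 -2.2 [29.6 33.2] 77.4
jaw 0.8 [226, 107, 53, 61] vise xy -55.9 0.5 [58.3 47.6] 77.2
shim1 0.97 [232, 43, 53, 26] vise xy -10.9 -1.7 [ 9.2 19.7] 76.3
shim1 0.64 [229, 73, 52, 21] vise xy -19.8 -0.5 [ 7.5 19.1] 77.4
tcp in vise -98.1537844628925 -2.107746612651191
```

View pics/w6.png

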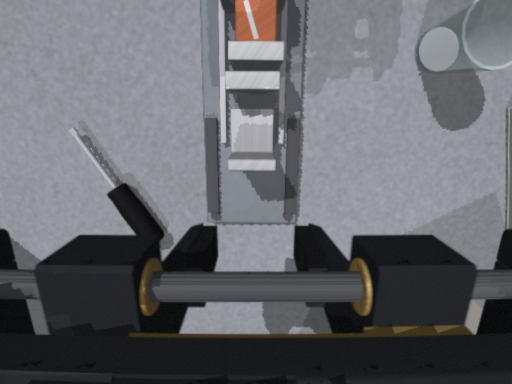

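Both shims stand upright, face to face: shim 1 at (256,50) by the specimen and shim 2 at (252,80), with the jaw behind at (252,130). Next I'll go down behind the tab and push.

Request:
play_rows:
  series: "-4 -8 -25 0.002 0.008 -0.008;0 -1 -27 0 0 0;-1 -1 -27 0 0 0;0 0 -20 0 0 0;0 0 0 0 0 0"

```text
time: 21.88
eef_pos: [486.0, -303.1, 69.0]
tcp_rot: [0.778, 0.628, 0.004, 0.001]
force: [-0.2, 0.3, 0.3]
grip_width: 0.3
```

```bash
python3 d.py 483 -304 68 76.8
```

```text
d [-3.  -0.9 -1. ] rv [-0.003  0.007 -0.018] t 21.8833 F [-0.2  0.3  0.3] w 0.33799066727928057
```

Request:
play_rows:
  series: "-1 9 0 -0.003 0.007 -0.018;1 6 -1 0 0 0;1 5 0 0 0 0"

```text
time: 22.13
eef_pos: [486.7, -282.7, 68.1]
tcp_rot: [0.784, 0.621, -0.001, -0.0]
force: [-0.5, -4.7, -1.9]
grip_width: 0.5
```

Request:
play_rows:
  series: "1 4 0 0 0 0;1 4 0 0 0 0"

```text
time: 22.3
eef_pos: [488.7, -275.1, 69.3]
tcp_rot: [0.783, 0.621, -0.002, 0.001]
force: [-0.7, -3.1, -2.4]
grip_width: 0.5
```

Request:
play_rows:
  series: "0.5 3 0 0 0 0"

```text
time: 22.38
eef_pos: [489.4, -272.3, 69.7]
tcp_rot: [0.784, 0.621, -0.003, 0.001]
force: [-0.5, -4.3, -3.1]
grip_width: 0.3
```

Request:
play_rows:
  series: "0.5 3 0 0 0 0"

```text
time: 22.47
eef_pos: [489.9, -269.9, 70.1]
tcp_rot: [0.784, 0.621, -0.003, 0.002]
force: [-0.6, -4.2, -2.2]
grip_width: 0.0
```

```bash
python3 d.py 491 -269 68 76.8
```

```text
d [ 1.1  0.9 -2.1] rv [ 0.006 -0.003 -0.   ] t 22.4667 F [-0.6 -4.2 -2.2] w 0.0023516930921358673
```

Request:
play_rows:
  series: "0.5 2.5 -1 0 0 0"

```text
time: 22.55
eef_pos: [490.2, -269.1, 69.9]
tcp_rot: [0.784, 0.621, -0.004, 0.003]
force: [-2.7, -8.5, 7.3]
grip_width: 0.4
```

Request:
play_rows:
  series: "0.5 2 -1 0 0 0"

```text
time: 22.63
eef_pos: [490.2, -269.2, 69.7]
tcp_rot: [0.785, 0.62, -0.005, 0.004]
force: [-2.2, -7.1, 4.6]
grip_width: 0.5
```

Request:
play_rows:
  series: "0.5 2 0 0 0 0"

```text
time: 22.72
eef_pos: [490.1, -269.2, 70.1]
tcp_rot: [0.785, 0.619, -0.007, 0.005]
force: [-1.4, -6.8, -3.9]
grip_width: 0.4
```

Request:
play_rows:
  series: "0.5 2 0 0 0 0"

```text
time: 22.8
eef_pos: [490.1, -269.2, 70.2]
tcp_rot: [0.785, 0.619, -0.008, 0.006]
force: [-0.4, -6.9, -4.0]
grip_width: 0.3
```

```bash
python3 d.py 491 -269 68 76.8
```

```text
d [ 0.9  0.2 -2.2] rv [ 0.019 -0.005  0.006] t 22.8 F [-0.4 -6.9 -4. ] w 0.27977123316257513
```

Clamped: hard resistance at travel 23.2 mm, which puts the gap at the stop at 15.2 mm. I'll firm up the push.

Request:
play_rows:
  series: "1 4 -1 0.01 0 0"

```text
time: 22.88
eef_pos: [490.1, -269.1, 69.9]
tcp_rot: [0.786, 0.618, -0.007, 0.004]
force: [-3.3, -14.3, 10.3]
grip_width: 0.7
```

Request:
play_rows:
  series: "1 4.5 -1 0.01 0 0"

```text
time: 22.97
eef_pos: [490.1, -269.1, 69.9]
tcp_rot: [0.787, 0.617, -0.006, 0.002]
force: [-3.2, -11.5, 7.6]
grip_width: 0.3
```

```bash
python3 d.py 491 -269 68 76.8;python3 d.py 491 -269 68 76.8
```

```text
d [ 0.9  0.1 -1.9] rv [ 0.011 -0.008  0.011] t 22.9667 F [ -3.2 -11.5   7.6] w 0.34222814821263775
d [ 0.9  0.1 -1.9] rv [ 0.011 -0.008  0.011] t 22.9667 F [ -3.2 -11.5   7.6] w 0.34222814821263775
```

Run:
```python
from h import *
for i in range(8):
    a,s=wrist(); print(s['time'],s['force'].round(1))
b=vision.get_image('scene')
c=a['color'][0:230,160:350,::-1]; d=b['color'][80:290,90:370,::-1]
cv2.imwrite('pics/g2.png',np.hstack([cv2.resize(c,(330,400)),cv2.resize(d,(470,400))]))
```

```text
22.9667 [ -3.2 -11.5   7.6]
23.0167 [ -3.5 -11.    5.6]
23.0667 [ -2.2 -10.2   4.9]
23.1167 [ -3.4 -10.3   4.2]
23.1667 [ -3.3 -10.2   4.2]
23.2167 [ -3.7 -10.1   5.4]
23.2667 [-3.2 -9.7  4.3]
23.3167 [-3.1 -9.5  4.7]
```

View pics/g2.png

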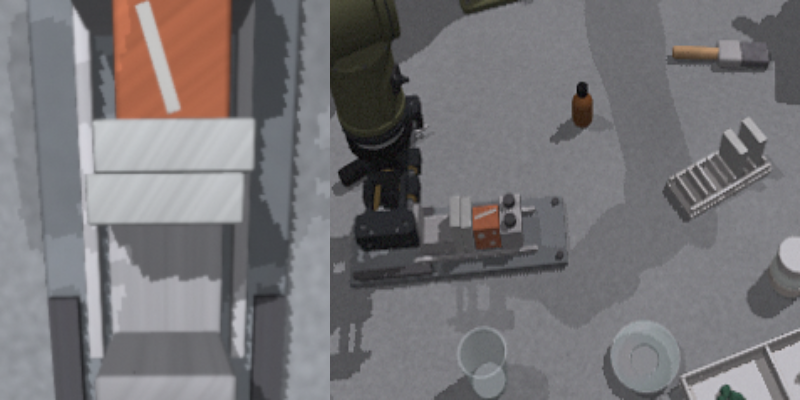

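The jaw, both shims, the specimen and the end block are closed up and square. The two spare shims stand in the rack and the bystanders look undisturbed. The push sagged slightly to about 10 N, so I'll firm it up once more and hand in.

Request:
play_rows:
  series: "1 5 -1 0 0 0"

```text
time: 23.5
eef_pos: [490.0, -269.2, 69.9]
tcp_rot: [0.788, 0.615, -0.009, 0.004]
force: [-3.9, -11.9, 5.1]
grip_width: 0.3
```

Run:
```python
from h import *
for i in range(5): vision.get_image('scene')
print(sensors.get_obs()['force'],sensors.get_obs()['eef_pos']); r.finish_job()
```

```text
[ -3.06424347 -11.77539075   4.23102142] [ 490.02344329 -269.16256773   69.97021036]
the job is handed in; nothing more can be done
```

The specimen is clamped with two shims, and I handed the job in at about 24 s of the 69 s allowed, with the arm still pushing the tab at about 12 N.

- **How many shims:** with one shim, the jaw travelled about 36.1 mm, which is its stop, so one was not enough. With two, it met firm resistance at about 23.2 mm. That puts the gap at the stop at about 15.2 mm, and the camera estimates ran from 14.3 to 15.4 mm.
- **Last checks:**
  - After the push was renewed, it held at about 12 N for 0.25 s. The earlier push had sagged from 11.5 to 9.5 N over 0.35 s.
  - The pictures showed both shims upright and face to face between the jaw and the specimen.
  - The two spare shims were standing in the rack.
  - The bystanders in view (bottle, brush, dish, beaker) had not visibly moved; the jar was only partly in frame and the probe was hidden by the arm.
- **Disagreement:** from the picture taken with one shim in, I could not tell clamping from stopping. The decision to add the second shim rests on the measured travel, good to about 0.4 mm.

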